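Set the jaw gap with the knurled wheel

ROBOT

A 7-joint arm with a two-finger parallel gripper is mounted at the origin on a cart in front of the work surface, level with it; the furniture and walls round the work are solid. World frame = base frame: x ahead of the robot, y to its left, z up, the work surface at z = 0. Lengths are in m, angles in rad, forces in N, time in s.
With the tool pointing down it reaches from about 0.35 to 0.9 m from the base axis. Payload 8.1 kg.
Tool frame: the origin (TCP) lies at the very end of the fingers, on their centre line; the grasp point (between the pads) lies 19 mm behind it (arm.tcp_to_grasp is the z of the grasp point in the tool frame, in m); z points along the fingers, y is the line along which they close (so a half turn about z gives the same grasp; the last joint's range is limited). The gripper opens to 92 mm and grips with 3 to 60 N. Pads are 19 mm wide; open, the fingers measure 130 mm over their backs; the gripper's body (75 mm by 190 mm) begins 47 mm behind the grasp point.
Start: joints at [-1.289, 0.434, 0.025, 1.573, -0.012, 1.134, -0.075], TCP at [0.235, 0.579, 0.227] pointing down, gripper open.
Joint ranges: [-2.62, 2.62], [-0.44, 2.09], [-1.27, 1.32], [0.08, 2.57], [-1.32, 4.46], [0.12, 2], [-2.74, 2.74]. Speed limits (rad/s): [2.22, 2.22, 3.01, 3.01, 3.14, 3.14, 3.14].

INTERFACE

Orientations are given as a rotation vector (axis times angle).
In Python, from cell import readout, vision, sign_off, arm gives the robot as it stands. The module is installed in compiled form; this text tells all that it offers.
- The arm moves only by the shell command python3 -m creep 'ROWS' [FORCE]. ROWS is JSON, a list of rows, each a list of 5 numbers: the shift along the tool's x, y, z in units of 4 cm (1.0 is 4 cm), then the turn about the tool's z in units of 4 degrees (1.0 is 4 degrees), then the opening, from 0 (shut) to 1 (fully open). A call has 1 to 12 rows; each row shifts and turns the commanded pose from where the row before left it, along the tool's axes as they then stand; what a row does not reach is not made up. A row lasts 1/8 s, in which the tool goes at most 62.5 mm and 10.7 degrees, less where a joint would pass 70% of its speed; a pose out of reach is approached as far as the arm can. A call with a number of a shift or a turn outside -1 to 1 is refused whole. A call with a gripper value outside its range is refused whole. The fingers move at their own pace and stop on an object; FORCE is the grip in N (left out, the last holds). Time passes only in rows, so rows that do not move let the fingers close. It gives the time, the measured TCP pose, the force, the opening and the grip force at its end, in the units of the state.
- readout.observe(): the state, without advancing time (a new reading comes with each control period).
- vision.get_image(name): name is "side" or "top"; returns a dict with "pixels" (420x560x3 uint8, blue, green, red), "z_map" (420x560 float32, m along the optical axis (not along the pixel's ray), 0 where there is no reading), "camera_matrix" (3x3 intrinsics, pixels), "k1" (the pictures are not rectified: a ray, as slopes to the right and down, at radius r is drawn at 1 + k1 r^2 times it, then the intrinsics apply), "position" and "rotation" of the camera in the world. Camera axes: x right, y up, looking along -z (the intrinsics and any distortion apply to the point x, -y, -z); pixel columns grow to the right and rows downward; lengths in m; the calibration is good to about 2 mm. A picture is of the moment at which its call begins.
- sign_off(): hands the job in; it is judged then, once.
The state is a dict: "clock": time; "joints": joint angles; "dq": joint speeds; "joint_efforts": joint torques, N m; "position": TCP position; "ee_rot": TCP orientation; "force": force on the tool from outside, world axes, zero at the start; "ft_torque": the same for the moment, N m; "width": opening from 0.0 (shut) to 1.0 (fully open); "gripper_force": force on a finger pad.
Only numpy, scipy, OpenCV 4.12 (cv2) and the standard library are available. Lean on these libraries where they do the work, as an engineer would, in place of code of your own. Each camera call takes 0.05 s, during which the arm holds its last target. There are 200 camera calls.

TASK

With a fingertip, roll the knurled wheel of the gap stage until the thin index fin on the moving jaw lines up with the gauge fin of the rider on the scale rail, and let go of the wheel. Then push the lock lever over to its stop with the fingers and leave everything clear. Move the jaw only by the wheel: do not push the jaw or the rider, do not pull the wheel upward, and leave the other things on the bench where they are.

Things in the scene. Friction and masses are not known exactly. Their poses are not given: they have to be found in the camera images.
- gap_stage: Gap stage, bolted down: plate x -125..105, y -70..60 mm, 8 mm thick, with wheel, jaws, scale rail, lock lever. Origin on the bench under the moving jaw's start; x along the jaw's travel, from the wheel (robot's end) to the fixed anvil (face at x 75 mm, 50 mm high), y left, z up. Cheeks beside the wheel (|y| 21..27 mm, 40 mm long) are 48 mm high; jaw and fins at most 58 mm.
- wheel_axle (a point): Centre of the knurled steel wheel: radius 34, 26 mm wide, axle along stage y, at stage x -75, y 0, 54 mm above the bench; its free top is 88 mm up. Its sprung head sinks 1 mm per newton pressed from above (stop at 12 mm) and comes back; this point sinks with it, does not turn. Pressed 8 mm, a fingertip rolls it by friction; it resists about 1.2 N at the rim and stays where left.
- wheel (a joint): Turn of the wheel in rad, 0 at the start, -0.3 to 4.4; grows as the top of the wheel is rolled towards the stage's +x (away from the robot). Each rad moves the jaw 12 mm towards the anvil (a fingertip stroke of 10 mm over the top moves it about 3.5 mm); rolling back opens it.
- head (a joint): How far the sprung head (wheel, two rods and moving jaw together) is pressed down, m: 0 free, 0.012 at its stop, negative (to -0.005) if pulled up.
- jaw: Moving jaw, a dark steel block 24 x 44 x 30 mm on two rods between wheel and anvil, driven by the wheel. Origin at the centre of its front (anvil-side) face, 33 mm above the bench while the wheel is not pressed.
- jaw_mark (a point): Top of the index fin on the jaw: thin upright steel plate, 2 mm thick along the stage's x and 12 mm wide, on the jaw's left side arm, 58 mm above the bench.
- rider: Gauge rider, a steel saddle 14 x 18 x 8 mm on the scale rail at the left of the jaws (stage y = 49 mm), set 16 to 36 mm along from the jaw's start. Origin at the centre of its underside, on its fin's plane, 26 mm above the bench.
- gauge_mark (a point): Top of the gauge fin on the rider: thin upright steel plate, 2 mm thick along the stage's x and 12 mm wide, 58 mm above the bench. The jaw's fin lines up when both fins have the same x in the stage's frame.
- lever_pin (a point): Top of the lock lever's black upright pin: 12 mm diameter, 60 mm tall, top 85 mm above the bench. It stands on the end of a 45 mm arm turning about a vertical pivot at stage x 20, y -55 mm, so it is about 95 mm right of the stage's middle and swings some 42 mm towards stage +x.
- lock_lever (a joint): Angle of the lock lever in rad: 0 leaning back to the robot (open), 0.98 at its stop (locked); grows as the pin is pushed towards the stage's +x; about 1 N moves it and it stays where it is left.
- vial: Bystander: screw-cap vial with red cap, 21 mm diameter, 52 mm tall, standing right of the lever, about 165 mm right of the stage's middle. Origin at its underside.
- stand_loupe: Bystander: black stand loupe, 38 mm diameter, 36 mm tall, left of the stage, between it and the tall fixed computer tower that stands at the back left of the stage (450 mm high, near corner about x 0.55, y -0.07; come to the stage round its robot side). Origin at its underside.
- puck: Bystander: round specimen puck, 25 mm diameter, 9 mm tall, left of the stage. Origin at its underside.
- cell_block: Bystander: small block battery 18 x 27 x 48 mm, standing on the bench right of the stage. Origin at its underside.

How it is judged:
By the outcome, as a careful person would: the job done as asked, in the order asked, and still so for the second after the job is handed in, with the robot touching nothing.
It also fails if it takes over 51 s, if anything falls off the work surface, if the arm or the gripper's body presses on something with over 40 N, if the wrist force passes 120 N, or if a joint passes its speed limit or range.

## Working session

There is one attempt and no reset: what is moved stays moved. The work goes in short steps, Python scripts to look and compute and a shell command to move; the robot and the scene stay as the last step left them, time stands still between calls to the robot, and variables do not carry over. Pictures are saved under pics/ and viewed, at most 10 in all, crops included, and the job is handed in when it is done.

```bash
mkdir -p pics
cat > h.py <<'E'
import numpy as np, cv2
from cell import readout, vision, arm
def look(n,name=None):
    d=vision.get_image(n)
    if name: cv2.imwrite('pics/'+name,d['pixels'])
    return d
def rays(d,uv):
    K=np.array(d['camera_matrix']);k1=float(d['k1'])
    uv=np.atleast_2d(np.asarray(uv,float))
    xd=np.c_[(uv[:,0]-K[0,2])/K[0,0],(uv[:,1]-K[1,2])/K[1,1]]
    x=xd.copy()
    for _ in range(30): x=xd/(1+k1*(x**2).sum(1,keepdims=True))
    return np.c_[x[:,0],-x[:,1],-np.ones(len(x))]
def onplane(d,uv,z):
    r=rays(d,uv)@np.array(d['rotation']).T;p=np.array(d['position'])
    return p+r*((z-p[2])/r[:,2])[:,None]
def depthpt(d,uv):
    uv=np.atleast_2d(uv);r=rays(d,uv)
    z=np.array([d['z_map'][int(v),int(u)] for u,v in uv])
    return (r*z[:,None])@np.array(d['rotation']).T+np.array(d['position'])
def cloud(d):
    v,u=np.mgrid[0:420,0:560];uv=np.c_[u.ravel(),v.ravel()]
    return depthpt(d,uv).reshape(420,560,3)
E
python3 - <<'E'
from h import *
for n in('side','top'):
    d=look(n,n+'0.png');print(n,d['position'],np.round(d['rotation'],3).tolist(),np.round(d['camera_matrix'],1).tolist(),d['k1'])
s=readout.observe();print(s['clock'],s['position'],s['ee_rot'],s['width'],arm.tcp_to_grasp)
E
```

```text
side [ 0.39148096 -1.16958314  0.72753163] [0.925, -0.031, -0.091] [[526.8, 0.0, 283.5], [0.0, 526.8, 209.4], [0.0, 0.0, 1.0]] -0.1761079903896385
top [ 0.31005216 -0.34461063  0.96742789] [0.147, -0.152, -1.566] [[498.6, 0.0, 270.2], [0.0, 498.6, 209.7], [0.0, 0.0, 1.0]] 0.04376862538061679
0.1 [0.23447106 0.57885163 0.2260283 ] [-6.00712271e-01 -3.08348512e+00  2.21977761e-03] 1.001347812879517 -0.0188
```

View pics/top0.png

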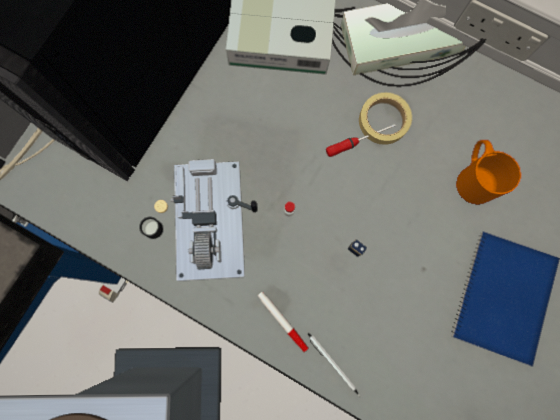

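View pics/side0.png

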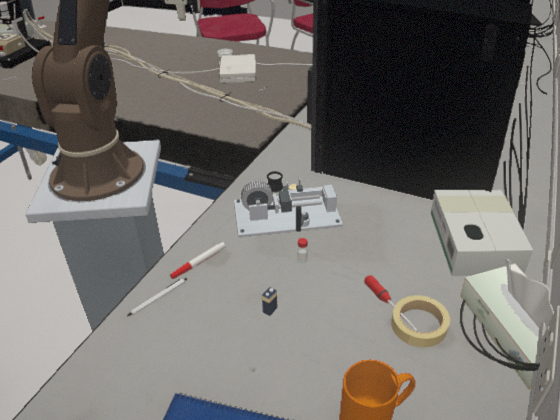

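The top view shows the stage plate at px (175–243, 162–279): wheel at (204,250), jaw at about (199,217), rider at about (179,199), lever pin at (253,206), red-capped vial at (289,208). The side view shows the same stage around (285,205), with the tower behind it. The camera rotation is a rotation vector, so I'll convert it and then crop.

```bash
sed -i "s/    if name:/    d['rotation']=cv2.Rodrigues(np.array(d['rotation'],float))[0]\n    if name:/" h.py
python3 - <<'E'
from h import *
t=look('top','t1.png');s=look('side','s1.png')
a=cv2.resize(t['pixels'][150:290,165:305],(560,560),interpolation=cv2.INTER_CUBIC)
cv2.imwrite('pics/t1c.png',a)
a=cv2.resize(s['pixels'][165:245,225:355],(780,480),interpolation=cv2.INTER_CUBIC);cv2.imwrite('pics/s1c.png',a)
# plate by height mask (8mm)
C=cloud(t);z=C[...,2]
m=((z>.004)&(z<.10)).astype(np.uint8);m[:, :160]=0;m[:150]=0;m[290:]=0;m[:,300:]=0
m=cv2.morphologyEx(m,cv2.MORPH_OPEN,np.ones((3,3)))
cs,_=cv2.findContours(m,cv2.RETR_EXTERNAL,cv2.CHAIN_APPROX_NONE)
for c in cs:
    if cv2.contourArea(c)>30: print(cv2.boundingRect(c),cv2.contourArea(c))
# bright plate colour
hsv=cv2.cvtColor(t['pixels'],cv2.COLOR_BGR2HSV);print(hsv[270,190:240:10].tolist(),hsv[290,150:170:10].tolist())
print(np.round(depthpt(t,[(190,270),(160,290),(204,250),(253,206),(289,208),(202,165)]),4).tolist())
E
```

```text
(284, 202, 11, 14) 113.0
(160, 200, 8, 13) 71.0
(171, 159, 87, 122) 7734.0
[[108, 29, 200], [107, 29, 182], [106, 28, 199], [107, 26, 196], [105, 26, 196]] [[39, 13, 139], [39, 13, 139]]
[[0.377, -0.1946, 0.0092], [0.3398, -0.1372, -0.0004], [0.4064, -0.2306, 0.0892], [0.4869, -0.3163, 0.0828], [0.4889, -0.3826, 0.0535], [0.573, -0.2177, 0.0498]]
```

View pics/t1c.png

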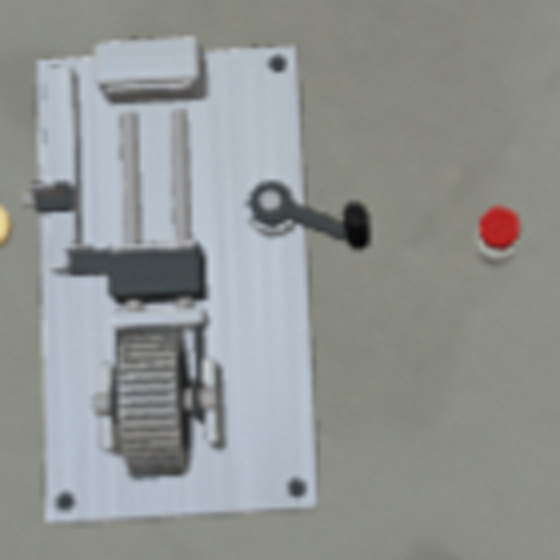

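View pics/s1c.png

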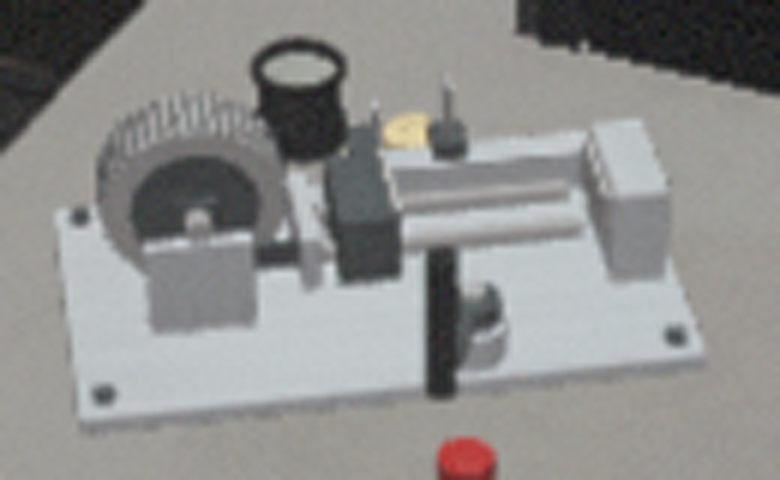

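The top crop (×4) shows plate corners at about (38,60), (296,46), (316,506), (45,521). The jaw fin is at about (62,267), the gauge fin at about (32,198), the lever pivot at (270,203) and the pin at (356,226). In the side crop (×6) the jaw fin stands at (375,100–125) and the gauge fin at (448,78–122). Next I'll measure the stage frame.

```bash
cat > st.py <<'E'
from h import *
def stage(d,f):
    hsv=cv2.cvtColor(d['pixels'],cv2.COLOR_BGR2HSV)
    m=cv2.inRange(hsv,(95,20,120),(125,80,255))
    m[:, :165]=0;m[:150]=0;m[290:]=0;m[:,260:]=0
    m=cv2.morphologyEx(m,cv2.MORPH_OPEN,np.ones((3,3)))
    c=max(cv2.findContours(m,cv2.RETR_EXTERNAL,cv2.CHAIN_APPROX_NONE)[0],key=cv2.contourArea)
    h=cv2.convexHull(c)[:,0]
    w=onplane(d,h,.008)[:,:2]
    return cv2.minAreaRect((w*1000).astype(np.float32)),cv2.boxPoints(cv2.minAreaRect((w*1000).astype(np.float32)))
E
python3 - <<'E'
from st import *
t=look('top');s=look('side')
r,b=stage(t,0);print(r,b.tolist())
f=lambda c:(np.array(c)+.5)/4-.5+np.array([165,150])
g=lambda c:(np.array(c)+.5)/6-.5+np.array([225,165])
c4=onplane(t,f([(38,60),(296,46),(316,506),(45,521)]),.008);print('top corners',c4.round(4).tolist())
print('side corners',onplane(s,g([(86,425),(704,355)]),.008).round(4).tolist())
print('topfins',onplane(t,f([(55,268),(25,198)]),.058).round(4).tolist())
print('sidefins',onplane(s,g([(375,102),(448,79)]),.058).round(4).tolist())
print('pin top',onplane(t,f([(356,208)]),.085).round(4).tolist(),onplane(s,g([(441,248)]),.085).round(4).tolist())
T=t;C=cloud(t).reshape(-1,3);k=(C[:,2]>.08)&(C[:,2]<.1)&(abs(C[:,0]-.45)<.15)&(C[:,1]<-.15)&(C[:,1]>-.4)
print('top of wheel', k.sum(), C[k].mean(0),C[k].min(0),C[k].max(0))
E
```

```text
((475.166748046875, -227.21231079101562), (225.56568908691406, 126.88719177246094), 3.281236171722412) [[358.9374694824219, -170.32809448242188], [366.2001037597656, -297.00726318359375], [591.39599609375, -284.0965270996094], [584.1334228515625, -157.4173583984375]]
top corners [[0.5857, -0.1566, 0.008], [0.5931, -0.2847, 0.008], [0.3653, -0.2969, 0.008], [0.3585, -0.1682, 0.008]]
side corners [[0.3673, -0.2999, 0.008], [0.5929, -0.2842, 0.008]]
topfins [[0.4717, -0.1778, 0.058], [0.5048, -0.1627, 0.058]]
sidefins [[0.4828, -0.1808, 0.058], [0.5121, -0.1683, 0.058]]
pin top [[0.4945, -0.3175, 0.085]] [[0.4928, -0.3116, 0.085]]
top of wheel 409 [ 0.41692687 -0.23412676  0.08571564] [ 0.38603603 -0.32181434  0.08002378] [ 0.49756287 -0.21271893  0.09234073]
```

Run:
```python
from st import *
t=look('top');s=look('side')
a=cv2.resize(t['pixels'][190:225,165:200],(420,420),interpolation=cv2.INTER_NEAREST)
b=cv2.resize(s['pixels'][172:197,280:315],(420,300),interpolation=cv2.INTER_NEAREST)
c=np.zeros((420,840,3),np.uint8);c[:,:420]=a;c[:300,420:]=b
cv2.imwrite('pics/fins.png',c[:,:800])
R=np.array([[.9984,-.057],[.057,.9984]]);O=np.array([.4852,-.2214])
for n,d in(('top',t),('side',s)):
    C=cloud(d);S=(C[...,:2]-O)@R*1000
    k=(C[...,2]>.04)&(S[...,1]>28)&(S[...,1]<62)&(S[...,0]>-30)&(S[...,0]<60)
    print(n)
    for v,u in zip(*np.where(k)): print((u,v),S[v,u].round(1),(C[v,u,2]*1000).round(1))
```

```text
top
(np.int64(173), np.int64(196)) [27.8 52.7] 61.8
(np.int64(174), np.int64(196)) [28.  51.1] 60.3
(np.int64(175), np.int64(196)) [28.2 49.6] 58.9
(np.int64(176), np.int64(196)) [28.9 48.3] 55.6
(np.int64(177), np.int64(196)) [27.8 45.7] 60.0
(np.int64(178), np.int64(196)) [27.9 43.9] 59.2
(np.int64(179), np.int64(196)) [28.5 42.7] 55.8
(np.int64(174), np.int64(197)) [28.4 53. ] 50.4
(np.int64(175), np.int64(197)) [28.4 51.2] 50.1
(np.int64(176), np.int64(197)) [28.5 49.5] 49.1
(np.int64(177), np.int64(197)) [27.9 47.3] 51.1
(np.int64(178), np.int64(197)) [28.2 45.7] 49.3
(np.int64(179), np.int64(197)) [27.9 43.7] 50.3
(np.int64(180), np.int64(197)) [28.2 42.1] 48.4
(np.int64(175), np.int64(198)) [28.2 52.6] 42.4
(np.int64(176), np.int64(198)) [27.8 50.5] 43.4
(np.int64(177), np.int64(198)) [27.9 48.7] 42.8
(np.int64(178), np.int64(198)) [27.6 46.7] 43.6
(np.int64(180), np.int64(198)) [27.8 43.3] 41.5
(np.int64(181), np.int64(211)) [-0.1 39.7] 55.3
(np.int64(182), np.int64(211)) [-1.1 37.1] 60.0
(np.int64(183), np.int64(211)) [-1.  35.4] 59.0
(np.int64(184), np.int64(211)) [-0.6 34.
[... 3136 characters left out ...]
186)) [-1.6 32.3] 51.6
(np.int64(299), np.int64(186)) [27.9 43. ] 41.0
(np.int64(282), np.int64(187)) [-12.7  34.8] 48.5
(np.int64(283), np.int64(187)) [-10.8  32.3] 50.0
(np.int64(284), np.int64(187)) [-8.7 31.1] 50.5
(np.int64(285), np.int64(187)) [-5.5 37.4] 45.9
(np.int64(286), np.int64(187)) [-3.6 34.6] 47.6
(np.int64(287), np.int64(187)) [-1.4 33.7] 47.9
(np.int64(288), np.int64(187)) [ 0.2 28.9] 51.0
(np.int64(283), np.int64(188)) [-11.2  29.8] 48.9
(np.int64(284), np.int64(188)) [-9.  28.9] 49.3
(np.int64(285), np.int64(188)) [-6.8 28.5] 49.3
(np.int64(286), np.int64(188)) [-4.5 28.3] 49.2
(np.int64(287), np.int64(188)) [-2.  29.9] 47.9
(np.int64(288), np.int64(188)) [ 0.4 30.3] 47.3
```

View pics/fins.png

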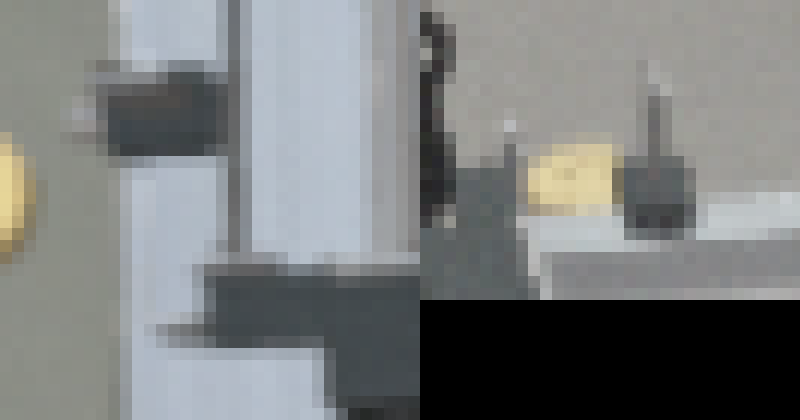

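The depth readings agree with the geometry. In the stage frame, the jaw fin is at x ≈ -1 mm, the gauge fin at x ≈ 28.3 mm, both about 58 mm high. The jaw needs about 29.3 mm of travel, or about 83 mm of rim. Next I'll turn the tool to the stage axes and close the fingers.

```bash
cat > to.py <<'E'
import sys
from h import *
from scipy.spatial.transform import Rotation as R
s=readout.observe();M=R.from_rotvec(s['ee_rot']).as_matrix()
print('t',round(s['clock'],2),'p',np.round(s['position'],4),'xang',round(np.degrees(np.arctan2(M[1,0],M[0,0])),1),'F',np.round(s['force'],1),'w',round(s['width'],3),'j',np.round(s['joints'],2))
if len(sys.argv)>3:
    print('units',np.round(M.T@(np.array(sys.argv[1:4],float)-s['position'])/.04,2))
E
python3 -m creep '[[0,0,0,-1,0],[0,0,0,-1,0],[0,0,0,-1,0],[0,0,0,-1,0],[0,0,0,-1,0],[0,0,0,-1,0],[0,0,0,-0.3,0]]' 20; python3 to.py 0.395 -0.2265 0.2
```

```text
clock: 1.27
position: [0.2347, 0.5793, 0.2267]
ee_rot: [0.087, -3.14, 0.0]
force: [-0.5, -0.9, -0.4]
width: 0.29
gripper_force: 0.0
t 1.27 p [0.2347 0.5793 0.2267] xang -176.8 F [-0.5 -0.9 -0.4] w 0.29 j [-1.22  0.44 -0.07  1.57  0.03  1.14  0.32]
units [ -2.89 -20.34   0.67]
```

```bash
python3 -m creep '[[-0.5,-1,0,0,0],[-0.5,-1,0,0,0],[-0.5,-1,0,0,0],[-0.5,-1,0,0,0],[-0.5,-1,0,0,0],[-0.4,-1,0,0,0],[0,-1,0,0,0],[0,-1,0,0,0],[0,-1,0,0,0],[0,-1,0,0,0],[0,-1,0,0,0],[0,-1,0,0,0]]'; python3 to.py 0.395 -0.2265 0.1
```

```text
clock: 2.78
position: [0.3768, 0.1051, 0.227]
ee_rot: [-0.084, 3.14, 0.001]
force: [0.0, -0.2, -0.1]
width: 0.004
gripper_force: 0.0
t 2.77 p [0.3768 0.1051 0.227 ] xang -176.9 F [ 0.  -0.2 -0.1] w 0.004 j [-0.56  0.04  0.16  2.1  -0.01  1.    1.23]
units [-0.01 -8.31  3.17]
```

```bash
python3 -m creep '[[0,-1,0,0,0],[0,-1,0,0,0],[0,-1,0,0,0],[0,-1,0,0,0],[0,-1,0.5,0,0],[0,-1,0.5,0,0],[0,-1,0.5,0,0],[0,-1,0.7,0,0],[0,-0.2,0.7,0,0],[0,0,0,0,0],[0,0,0,0,0]]'; python3 to.py 0.400 -0.2265 0.08
```

```text
clock: 4.15
position: [0.3952, -0.2207, 0.1115]
ee_rot: [-0.087, 3.14, 0.0]
force: [-0.9, -0.8, 0.2]
width: 0.004
gripper_force: 0.0
t 4.15 p [ 0.3952 -0.2207  0.1115] xang -176.8 F [-0.9 -0.8  0.2] w 0.004 j [ 0.01  0.32  0.48  2.15 -0.22  0.72  2.26]
units [-0.11 -0.15  0.79]
```

```bash
python3 -m creep '[[-0.1,-0.15,0.4,0,0],[0,0,0.39,0,0],[0,0,0,0,0],[0,0,0,0,0]]'; python3 to.py 0.421 -0.2255 0.08
```

```text
clock: 4.65
position: [0.4005, -0.2274, 0.0798]
ee_rot: [-0.087, 3.138, -0.002]
force: [-0.2, -1.7, 8.3]
width: 0.005
gripper_force: 4.1
t 4.65 p [ 0.4005 -0.2274  0.0798] xang -176.8 F [-0.2 -1.7  8.3] w 0.005 j [ 0.05  0.39  0.45  2.16 -0.27  0.65  2.32]
units [-0.51  0.02 -0.  ]
```

```bash
python3 -m creep '[[-0.125,0,0,0,0],[-0.125,0,0,0,0],[-0.125,0,0,0,0],[-0.125,0,0,0,0],[0,0,0,0,0]]'; python3 to.py; python3 -m creep '[[0,0,-0.5,0,0],[0,0,-0.4,0,0],[0.25,0,0,0,0],[0.25,0,0,0,0],[0,0,0,0,0]]';python3 to.py .4 -.2265 .08
```

```text
clock: 5.28
position: [0.4209, -0.2262, 0.08]
ee_rot: [-0.088, 3.137, -0.002]
force: [0.7, 0.1, 7.5]
width: 0.009
gripper_force: 4.0
t 5.28 p [ 0.4209 -0.2262  0.08  ] xang -176.8 F [0.7 0.1 7.5] w 0.009 j [ 0.04  0.41  0.44  2.12 -0.28  0.66  2.3 ]
clock: 5.9
position: [0.3976, -0.2267, 0.1145]
ee_rot: [0.085, -3.139, -0.001]
force: [-0.1, 0.6, -0.2]
width: 0.007
gripper_force: 0.0
t 5.9 p [ 0.3976 -0.2267  0.1145] xang -176.9 F [-0.1  0.6 -0.2] w 0.007 j [ 0.02  0.33  0.48  2.13 -0.22  0.73  2.27]
units [-0.06 -0.    0.86]
```

```bash
cat > fins.py <<'E'
from st import *
R2=np.array([[.9984,-.057],[.057,.9984]]);O=np.array([.4852,-.2214])
def meas(N=3,save=None):
    out={}
    for n in('top','side'):
        J=[];G=[]
        for i in range(N):
            d=look(n,save and f'{save}_{n}.png');C=cloud(d);S=(C[...,:2]-O)@R2*1000;z=C[...,2]
            J.append(S[(z>.0515)&(z<.064)&(S[...,1]>26)&(S[...,1]<41.5)&(S[...,0]>-20)&(S[...,0]<60)][:,0])
            G.append(S[(z>.044)&(z<.064)&(S[...,1]>42)&(S[...,1]<58)&(S[...,0]>-20)&(S[...,0]<60)][:,0])
        J=np.concatenate(J);G=np.concatenate(G)
        print(n,'jaw',len(J),np.median(J).round(2),J.std().round(2),'gauge',len(G),np.median(G).round(2),G.std().round(2),'diff',(np.median(G)-np.median(J)).round(2))
if __name__=='__main__':
    import sys; meas(3,sys.argv[1] if len(sys.argv)>1 else None)
E
python3 fins.py
```

```text
top jaw 0 nan nan gauge 0 nan nan diff nan
side jaw 20 6.29 0.81 gauge 24 28.36 4.37 diff 22.07
  return _methods._mean(a, axis=axis, dtype=dtype,
  ret = ret.dtype.type(ret / rcount)
  ret = _var(a, axis=axis, dtype=dtype, out=out, ddof=ddof,
  arrmean = um.true_divide(arrmean, div, out=arrmean,
  ret = ret.dtype.type(ret / rcount)
```

```bash
python3 -m creep '[[-0.06,0,0.43,0,0],[0,0,0.43,0,0],[0,0,0,0,0],[-0.13,0,0,0,0],[-0.13,0,0,0,0],[-0.13,0,0,0,0],[-0.13,0,0,0,0],[0,0,0,0,0],[0,0,-0.4,0,0],[0,0,-0.4,0,0],[0.26,0,0,0,0],[0.26,0,0,0,0]]'; python3 to.py 0.4 -.2265 .08;  python3 -m creep '[[0,0,0.4,0,0],[0,0,0.4,0,0],[0,0,0,0,0],[-0.13,0,0,0,0],[-0.13,0,0,0,0],[-0.13,0,0,0,0],[-0.13,0,0,0,0],[0,0,0,0,0]]';python3 to.py; python3 -m creep '[[0,0,-0.4,0,0],[0,0,-0.4,0,0],[0.26,0,0,0,0],[0.26,0,0,0,0],[0,0,0,0,0]]'; python3 to.py .4 -.2265 .08; python3 fins.py 2>/dev/null
```

```text
clock: 7.7
position: [0.4003, -0.2265, 0.1123]
ee_rot: [0.086, -3.14, -0.001]
force: [0.1, 0.0, 0.1]
width: 0.003
gripper_force: 0.0
t 7.7 p [ 0.4003 -0.2265  0.1123] xang -176.8 F [0.1 0.  0.1] w 0.003 j [ 0.02  0.33  0.48  2.13 -0.23  0.73  2.28]
units [0.01 0.   0.81]
clock: 8.7
position: [0.4223, -0.2255, 0.081]
ee_rot: [-0.086, 3.14, 0.0]
force: [1.8, 1.1, 6.6]
width: 0.007
gripper_force: 3.5
t 8.7 p [ 0.4223 -0.2255  0.081 ] xang -176.9 F [1.8 1.1 6.6] w 0.007 j [ 0.04  0.41  0.45  2.11 -0.28  0.67  2.3 ]
clock: 9.32
position: [0.3996, -0.2266, 0.1121]
ee_rot: [0.084, -3.139, -0.001]
force: [-0.1, -0.2, -0.0]
width: 0.008
gripper_force: 0.0
t 9.32 p [ 0.3996 -0.2266  0.1121] xang -176.9 F [-0.1 -0.2 -0. ] w 0.008 j [ 0.01  0.33  0.49  2.13 -0.23  0.73  2.28]
units [-0.01  0.    0.8 ]
top jaw 0 nan nan gauge 0 nan nan diff nan
side jaw 22 20.57 1.61 gauge 23 28.46 1.66 diff 7.89
```

```bash
python3 -m creep '[[0,0,0.4,0,0],[0,0,0.4,0,0],[0,0,0,0,0],[-0.1,0,0,0,0],[-0.1,0,0,0,0],[-0.1,0,0,0,0],[-0.1,0,0,0,0],[0,0,0,0,0]]';python3 to.py; python3 -m creep '[[0,0,-0.4,0,0],[0,0,-0.8,0,0],[0.4,-1,-1,0,0],[0,-1,-1,0,0],[0,-1,0,0,0],[0,-1,0,0,0],[0,-0.5,0,0,0],[0,0,0,0,0]]'; python3 to.py .4 -.2265 .08; python3 fins.py a 2>/dev/null
```

```text
clock: 10.62
position: [0.4185, -0.226, 0.0814]
ee_rot: [-0.087, 3.139, -0.0]
force: [0.5, 0.8, 6.3]
width: 0.003
gripper_force: 3.4
t 10.62 p [ 0.4185 -0.226   0.0814] xang -176.8 F [0.5 0.8 6.3] w 0.003 j [ 0.04  0.41  0.45  2.12 -0.28  0.67  2.31]
clock: 11.62
position: [0.411, -0.4073, 0.2085]
ee_rot: [0.083, -3.14, 0.0]
force: [1.1, 0.0, -0.3]
width: 0.003
gripper_force: 0.0
t 11.62 p [ 0.411  -0.4073  0.2085] xang -177.0 F [ 1.1  0.  -0.3] w 0.003 j [ 0.28  0.41  0.57  1.75 -0.25  1.06  2.56]
units [0.03 4.53 3.21]
top jaw 0 nan nan gauge 10 28.44 0.38 diff nan
side jaw 22 26.54 0.76 gauge 12 28.64 0.67 diff 2.11
```

Run:
```python
from h import *
a=cv2.imread('pics/a_top.png');b=cv2.imread('pics/a_side.png')
c=np.zeros((420,800,3),np.uint8);c[:300,:400]=cv2.resize(a,(400,300));c[:300,400:]=cv2.resize(b[172:197,280:313],(400,300),interpolation=cv2.INTER_NEAREST)
cv2.imwrite('pics/a.png',c[:300])
```

```text
(no output)
```

View pics/a.png

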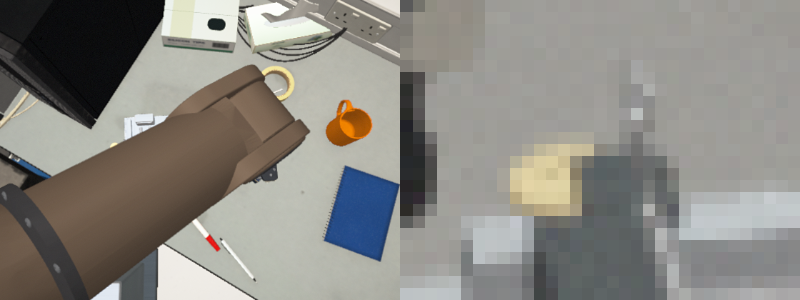

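The forearm hides the stage in the top view. The side crop shows the fins nearly overlapping, with the jaw fin at px column 298 or so and the gauge fin just behind it. I'll swing the arm left for a clear look from both cameras.

```bash
python3 -m creep '[[0.2,1,-0.3,0,0],[0.2,1,-0.3,0,0],[0.2,1,0,0,0],[0.2,1,0,0,0],[0,1,0,0,0],[0,1,0,0,0],[0,1,0,0,0],[0,1,0,0,0],[0,1,0,0,0],[0,1,0,0,0],[0,1,0,0,0],[0,1,0,0,0]]'; python3 fins.py b 2>/dev/null
python3 - <<'E'
from h import *
a=cv2.imread('pics/b_top.png');b=cv2.imread('pics/b_side.png')
print((a[190:225,165:200]>0).all())
c=np.zeros((400,800,3),np.uint8);c[:,:400]=cv2.resize(a[186:211,165:190],(400,400),interpolation=cv2.INTER_NEAREST);c[:,400:]=cv2.resize(b[172:197,285:310],(400,400),interpolation=cv2.INTER_NEAREST)
cv2.imwrite('pics/b.png',c)
E
```

```text
clock: 13.42
position: [0.3526, 0.0726, 0.233]
ee_rot: [-0.088, 3.139, 0.001]
force: [0.9, -0.3, -0.0]
width: 0.005
gripper_force: 0.0
top jaw 35 25.86 1.81 gauge 46 28.28 0.44 diff 2.42
side jaw 23 26.5 0.93 gauge 12 28.67 0.58 diff 2.17
True
```

View pics/b.png

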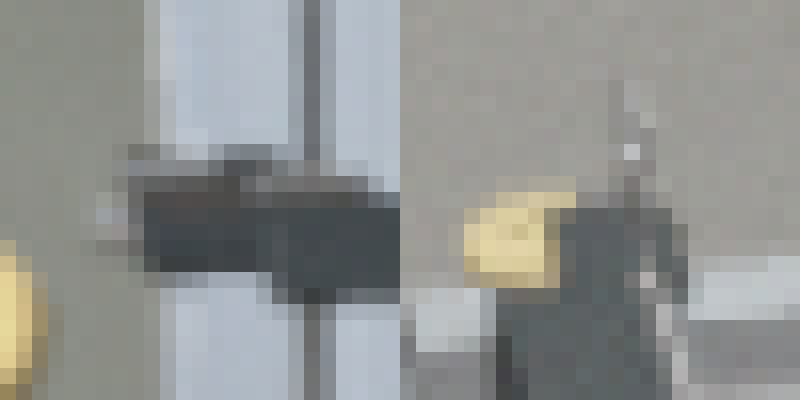

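Left crop (top view): the gauge fin and rider front edge are around row 196, with the jaw arm about 1–2 px behind. Right crop (side view): the gauge fin tip is at about px column 298.5 and the jaw fin about column 299.5. I'll average the fin tops over several frames with the same height cut for both fins.

```bash
cat > avg.py <<'E'
from fins import *
def run(N=6):
  for n in('top','side'):
    P=[look(n) for _ in range(N)]
    z0=np.stack([d['z_map'] for d in P]); print(n,'frame noise mm',(z0.std(0)[180:220,170:200].mean()*1000).round(2))
    d=P[0];d['z_map']=np.where((z0>0).all(0),np.median(z0,0),0)
    C=cloud(d);S=(C[...,:2]-O)@R2*1000;z=C[...,2]*1000
    for lo in (50,52,54):
        k=(z>lo)&(z<64)&(abs(S[...,0]-27)<8)
        j=S[k&(S[...,1]>27)&(S[...,1]<41.5)][:,0];g=S[k&(S[...,1]>42.5)&(S[...,1]<57)][:,0]
        print(lo,len(j),j.mean().round(2),np.median(j).round(2),'|',len(g),g.mean().round(2),np.median(g).round(2))
    k=(z>43)&(z<64)&(abs(S[...,0]-27)<8)&(S[...,1]>27)&(S[...,1]<57)
    for v,u in zip(*np.where(k)): print(u,v,S[v,u].round(1),z[v,u].round(1),end='; ')
    print()
run()
E
python3 avg.py
```

```text
top frame noise mm 9.92
50 12 26.09 25.75 | 13 28.19 28.12
52 10 26.23 25.92 | 7 28.33 28.32
54 10 26.23 25.92 | 7 28.33 28.32
173 196 [28.7 53.4] 57.9; 174 196 [28.4 51.4] 58.7; 175 196 [28.2 49.5] 59.3; 176 196 [28.4 47.9] 57.7; 177 196 [28.1 45.9] 58.6; 178 196 [28.3 44.2] 57.5; 179 196 [28.3 42.5] 56.8; 184 196 [27.7 33.1] 57.3; 185 196 [27.4 31.2] 58.0; 186 196 [27.2 29.2] 58.6; 174 197 [28.1 52.7] 51.8; 175 197 [28.  50.9] 51.8; 176 197 [28.1 49.2] 50.9; 177 197 [28.1 47.4] 50.2; 178 197 [28.  45.6] 50.1; 179 197 [27.9 43.7] 50.1; 180 197 [28.9 42.6] 45.3; 181 197 [26.  38.7] 57.5; 182 197 [25.8 36.8] 57.8; 183 197 [25.5 34.8] 59.1; 184 197 [25.4 32.9] 58.8; 185 197 [25.6 31.3] 57.6; 186 197 [25.7 29.5] 56.8; 187 197 [26. 28.] 54.9; 175 198 [27.9 52.3] 43.8; 182 198 [25.6 38.1] 50.4; 183 198 [26.  36.5] 48.3; 184 198 [25.6 34.5] 49.6; 185 198 [25.5 32.6] 49.6; 186 198 [25.7 30.9] 48.4; 187 198 [25.2 28.8] 50.1; 188 198 [25.3 27. ] 49.3; 182 199 [24.1 38.4] 48.8; 183 199 [24.  36.6] 48.4; 184 199 [23.9 34.7] 48.8; 185 199 [23.8 32.8] 48.5; 186 199 [23.6 30.9] 49.0; 187 199 [23.8
[... 423 characters left out ...]
 31.16
50 8 26.75 26.48 | 4 28.81 28.7
52 6 26.76 26.48 | 4 28.81 28.7
54 4 26.62 26.48 | 4 28.81 28.7
299 177 [29.8 54.2] 58.3; 299 178 [29.1 50.1] 58.3; 299 179 [28.  44.2] 59.6; 299 180 [28.3 45.6] 55.9; 299 181 [26.7 36.7] 59.2; 299 182 [26.2 33.8] 58.5; 299 183 [25.7 30.7] 57.8; 299 184 [26.1 32.7] 53.7; 300 184 [27.8 29.7] 55.5; 296 185 [19.6 35.5] 49.8; 297 185 [22.1 36.1] 49.1; 298 185 [24.7 37.8] 47.7; 299 185 [25.9 31.4] 51.9; 300 185 [28.  30.7] 52.1; 296 186 [19.2 33. ] 48.8; 297 186 [21.3 31.8] 49.4; 298 186 [24.  33.8] 47.7; 299 186 [25.9 31.5] 49.0; 300 186 [27.5 28. ] 51.3; 297 187 [20.6 27.6] 49.5; 298 187 [23.2 29.2] 48.2; 299 187 [25.2 27.4] 49.1; 300 187 [27.5 27.4] 48.9;
```

The row pattern of the depth hits gives near and far face positions. The jaw fin centre is at ≈ 26.75 and the gauge fin at ≈ 29.0, leaving about 2.25 mm, or a stroke of about 6.5 mm.

```bash
python3 to.py .407 -.2265 .112; python3 -m creep '[[-0.2,-1,0.3,0,0],[-0.3,-1,0.3,0,0],[-0.3,-1,0.3,0,0],[-0.3,-1,0.3,0,0],[-0.3,-1,0.4,0,0],[0,-1,0.4,0,0],[0,-1,0.4,0,0],[0,-0.45,0.4,0,0],[0,0,0.2,0,0],[0,0,0,0,0]]'; python3 to.py .407 -.2265 .08
```

```text
t 14.32 p [0.3531 0.071  0.2327] xang -176.9 F [ 0.8 -0.2  0. ] w 0.005 j [-0.49 -0.02  0.14  2.15  0.    1.01  1.28]
units [-0.94 -7.5   3.02]
clock: 15.58
position: [0.4251, -0.2224, 0.1123]
ee_rot: [0.087, -3.139, -0.002]
force: [-0.9, 0.9, 0.0]
width: 0.008
gripper_force: 0.0
t 15.57 p [ 0.4251 -0.2224  0.1123] xang -176.8 F [-0.9  0.9  0. ] w 0.008 j [ 0.05  0.36  0.41  2.08 -0.21  0.75  2.22]
units [ 0.46 -0.08  0.81]
```

```bash
python3 -m creep '[[0.46,-0.08,0,0,0],[0,0,0.4,0,0],[0,0,0.4,0,0],[0,0,0,0,0],[0,0,0,0,0]]'; python3 to.py; python3 -m creep '[[-0.08,0,0,0,0],[-0.08,0,0,0,0],[0,0,0,0,0],[0,0,0,0,0]]'; python3 to.py;python3 -m creep '[[0,0,-0.4,0,0],[0,0,-0.4,0,0],[0,0,0,0,0]]'; python3 to.py
```

```text
clock: 16.2
position: [0.4066, -0.2274, 0.0818]
ee_rot: [-0.087, 3.14, 0.001]
force: [-2.2, 0.8, 6.7]
width: 0.005
gripper_force: 3.2
t 16.2 p [ 0.4066 -0.2274  0.0818] xang -176.8 F [-2.2  0.8  6.7] w 0.005 j [ 0.09  0.39  0.39  2.14 -0.24  0.66  2.27]
clock: 16.7
position: [0.4136, -0.227, 0.0821]
ee_rot: [-0.087, 3.139, 0.0]
force: [-0.5, 0.1, 5.9]
width: 0.004
gripper_force: 3.0
t 16.7 p [ 0.4136 -0.227   0.0821] xang -176.8 F [-0.5  0.1  5.9] w 0.004 j [ 0.09  0.39  0.39  2.13 -0.24  0.66  2.27]
clock: 17.08
position: [0.4139, -0.2273, 0.1142]
ee_rot: [-0.087, 3.138, -0.001]
force: [1.4, 0.6, -0.1]
width: 0.006
gripper_force: 0.0
t 17.07 p [ 0.4139 -0.2273  0.1142] xang -176.8 F [ 1.4  0.6 -0.1] w 0.006 j [ 0.06  0.34  0.42  2.1  -0.2   0.74  2.23]
```

```bash
python3 -m creep '[[0.4,1,-0.5,0,0],[0.4,1,-0.5,0,0],[0.3,1,-0.5,0,0],[0.2,1,-0.5,0,0],[0,1,-0.4,0,0],[0,1,0,0,0],[0,1,0,0,0],[0,0.5,0,0,0]]'; python3 avg.py
```

```text
clock: 18.08
position: [0.3443, 0.0711, 0.2085]
ee_rot: [0.091, -3.14, -0.0]
force: [0.5, -0.0, 0.1]
width: 0.003
gripper_force: 0.0
top frame noise mm 9.04
50 13 28.71 28.92 | 9 28.17 28.28
52 13 28.71 28.92 | 7 28.22 28.33
54 13 28.71 28.92 | 6 28.28 28.34
181 195 [29.7 38.5] 58.0; 182 195 [29.5 36.6] 58.4; 183 195 [29.2 34.6] 59.5; 184 195 [29.2 32.8] 59.0; 185 195 [29.1 31. ] 58.8; 186 195 [28.9 29.1] 59.3; 187 195 [29.4 27.6] 56.8; 173 196 [28.4 53.2] 59.2; 174 196 [28.4 51.4] 58.9; 175 196 [28.4 49.6] 58.4; 176 196 [28.3 47.8] 58.1; 177 196 [28.3 46. ] 57.8; 178 196 [28. 44.] 58.7; 179 196 [28.2 42.4] 57.5; 181 196 [28.2 38.9] 56.2; 182 196 [28. 37.] 56.7; 183 196 [28.  35.1] 56.4; 185 196 [28.1 31.7] 54.9; 186 196 [28.  29.8] 55.1; 187 196 [27.8 27.9] 55.4; 174 197 [27.8 52.5] 52.9; 175 197 [28.  50.9] 51.6; 176 197 [28.  49.1] 51.2; 178 197 [28.1 45.6] 49.8; 179 197 [28.2 43.9] 49.1; 180 197 [28.6 42.4] 46.5; 182 197 [28.2 38.5] 47.5; 183 197 [28.  36.6] 48.0; 184 197 [27.9 34.7] 48.1; 185 197 [27.7 32.8] 48.3; 186 197 [27.5 30.8] 48.8; 187 197 [27.4 28.9] 48.8; 188 197 [27.7
[... 918 characters left out ...]
99 179 [28.2 45.3] 58.8; 299 180 [28.2 45. ] 56.3; 299 181 [28.4 46.3] 52.7; 300 181 [29.  36.3] 59.2; 299 182 [28.6 47. ] 49.4; 300 182 [28.4 33.1] 58.7; 299 183 [28.4 45.7] 47.5; 300 183 [28.3 32.6] 56.3; 301 183 [29.8 28. ] 59.2; 299 184 [28.4 46.1] 44.5; 300 184 [28.3 32.4] 53.7; 296 185 [19.8 36.6] 49.1; 297 185 [22.  35.6] 49.5; 298 185 [24.4 36.3] 48.7; 299 185 [26.4 34.4] 49.8; 300 185 [28.6 34. ] 49.8; 301 185 [30.2 29.8] 52.5; 296 186 [19.3 33.4] 48.5; 297 186 [21.5 32.9] 48.6; 298 186 [23.7 32. ] 49.0; 299 186 [25.8 31. ] 49.4; 300 186 [28.4 32.9] 47.8; 301 186 [30.3 30.7] 49.1; 297 187 [20.7 28.2] 49.2; 298 187 [23.1 29.1] 48.3; 300 187 [27.5 27.5] 48.8; 301 187 [29.9 28. ] 48.2;
```

The fins' near faces now match: 28.0 vs 28.0 in the top view and 28.3 vs 28.4 in the side view, all in mm. Next is the lever pin, at about (0.490, -0.316). I'll come down behind it on the robot side.

```bash
python3 to.py .455 -.316 .15; python3 -m creep '[[-0.2,-1,0,0,0],[-0.2,-1,0,0,0],[-0.3,-1,0,0,0],[-0.3,-1,0,0,0],[-0.3,-1,0,0,0],[-0.3,-1,0,0,0],[-0.3,-1,0.3,0,0],[-0.3,-1,0.3,0,0],[0,-1,0.4,0,0],[0,-0.5,0.4,0,0],[0,0,0,0,0],[0,0,0,0,0]]'; python3 to.py .458 -.316 .055
```

```text
t 18.68 p [0.3452 0.0691 0.2087] xang -176.9 F [0.1 0.4 0.1] w 0.0 j [-0.51 -0.01  0.16  2.2   0.    0.94  1.27]
units [-2.22 -9.76  1.47]
clock: 20.18
position: [0.4541, -0.3045, 0.1529]
ee_rot: [0.087, -3.14, -0.001]
force: [0.1, 0.4, 0.5]
width: 0.005
gripper_force: 0.0
t 20.18 p [ 0.4541 -0.3045  0.1529] xang -176.8 F [0.1 0.4 0.5] w 0.005 j [ 0.13  0.41  0.49  1.89 -0.24  0.91  2.36]
units [-0.08 -0.29  2.45]
```

```bash
python3 -m creep '[[0,-0.29,0.3,0,0],[0,0,0.6,0,0],[0,0,0.6,0,0],[0,0,0.5,0,0],[0,0,0.4,0,0],[0,0,0,0,0]]'; python3 to.py .512 -.316 .055
```

```text
clock: 20.92
position: [0.454, -0.3163, 0.0557]
ee_rot: [0.087, -3.139, -0.002]
force: [0.4, -0.1, 0.3]
width: 0.007
gripper_force: 0.0
t 20.93 p [ 0.454  -0.3163  0.0557] xang -176.8 F [ 0.4 -0.1  0.3] w 0.007 j [ 0.21  0.55  0.42  1.95 -0.34  0.71  2.46]
units [-1.45 -0.07  0.02]
```

```bash
python3 -m creep '[[-0.2,0,0,0,0],[-0.2,0,0,0,0],[-0.2,0,0,0,0],[-0.2,0,0,0,0],[-0.2,0,0,0,0],[-0.2,0,0,0,0],[-0.15,0,0,0,0],[0,0,0,0,0]]'; python3 to.py
```

```text
clock: 21.92
position: [0.5092, -0.3135, 0.0566]
ee_rot: [-0.088, 3.14, 0.0]
force: [-0.8, -0.1, 0.1]
width: 0.006
gripper_force: 0.0
t 21.93 p [ 0.5092 -0.3135  0.0566] xang -176.8 F [-0.8 -0.1  0.1] w 0.006 j [ 0.17  0.61  0.42  1.84 -0.34  0.77  2.41]
```

```bash
python3 -m creep '[[-0.1,0,0,0,0],[0,0,0,0,0]]'; python3 to.py
```

```text
clock: 22.18
position: [0.5127, -0.3135, 0.0567]
ee_rot: [-0.087, 3.14, 0.0]
force: [0.2, 0.0, -0.5]
width: 0.005
gripper_force: 0.0
t 22.18 p [ 0.5127 -0.3135  0.0567] xang -176.8 F [ 0.2  0.  -0.5] w 0.005 j [ 0.17  0.61  0.42  1.83 -0.34  0.77  2.4 ]
```

```bash
python3 -m creep '[[-0.1,0,0,0,0],[0,0,0,0,0]]'|grep force; python3 to.py; python3 -m creep '[[-0.06,0,0,0,0],[0,0,0,0,0]]'|grep force; python3 to.py
python3 - <<'E'
from h import *
s=look('side');cv2.imwrite('pics/l.png',cv2.resize(s['pixels'][165:245,225:355],(780,480),interpolation=cv2.INTER_CUBIC))
E
```

```text
force: [-3.8, 0.4, 1.1]
gripper_force: 1.6
t 22.43 p [ 0.5159 -0.3135  0.0566] xang -176.9 F [-3.8  0.4  1.1] w 0.006 j [ 0.17  0.61  0.43  1.83 -0.35  0.78  2.4 ]
force: [-10.4, -0.1, 5.5]
gripper_force: 4.7
t 22.68 p [ 0.5162 -0.3135  0.0564] xang -176.9 F [-10.4  -0.1   5.5] w 0.003 j [ 0.17  0.62  0.43  1.82 -0.34  0.78  2.4 ]
```

View pics/l.png

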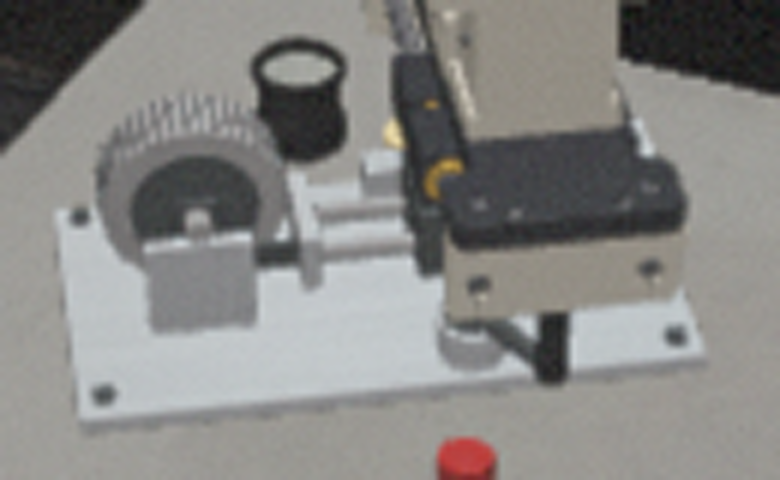

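The lever pin is at px (316,222) in the full image (crop 550,345), swung forward. The force rose to 10 N with no further travel at x = 0.516, as predicted for the stop. I'll back off, lift, clear to the left and verify.

```bash
python3 -m creep '[[0.4,0,0,0,0],[0.4,0,0,0,0],[0.3,0,-0.6,0,0],[0.2,0,-1,0,0],[0,0,-1,0,0],[0,0,-1,0,0],[0.2,1,-0.4,0,0],[0.3,1,0,0,0],[0.3,1,0,0,0],[0.3,1,0,0,0],[0.3,1,0,0,0],[0.3,1,0,0,0]]'|grep -E 'pos|force'; python3 -m creep '[[0,1,0,0,0],[0,1,0,0,0],[0,1,0,0,0],[0,1,0,0,0],[0,0,0,0,0],[0,0,0,0,0]]'|grep -E 'pos|force'; python3 avg.py | cut -c1-1500
python3 - <<'E'
from h import *
t=look('top');s=look('side')
c=np.zeros((400,800,3),np.uint8);c[:,:400]=cv2.resize(t['pixels'][150:290,155:295],(400,400),interpolation=cv2.INTER_CUBIC)
c[:,400:]=cv2.resize(s['pixels'][165:265,235:335],(400,400),interpolation=cv2.INTER_CUBIC);cv2.imwrite('pics/end.png',c)
C=cloud(t);z=C[...,2];k=(z>.078)&(z<.092)&(C[...,1]<-.29)&(C[...,1]>-.35)&(abs(C[...,0]-.51)<.06);print('pin',C[k].mean(0).round(4))
E
```

```text
position: [0.3849, -0.0791, 0.2168]
force: [1.1, -0.5, 0.1]
gripper_force: 0.0
position: [0.3768, 0.0788, 0.2167]
force: [0.2, -0.5, -0.1]
gripper_force: 0.0
top frame noise mm 9.7
50 15 28.6 28.25 | 11 28.13 28.08
52 14 28.69 28.61 | 8 28.15 28.13
54 14 28.69 28.61 | 6 28.26 28.17
181 195 [29.8 38.6] 57.5; 182 195 [29.5 36.6] 58.4; 183 195 [29.2 34.6] 59.5; 184 195 [29.2 32.8] 58.9; 185 195 [29.  30.9] 59.3; 186 195 [29.  29.1] 59.0; 187 195 [29.4 27.6] 56.9; 173 196 [28.5 53.3] 58.6; 174 196 [28.5 51.6] 58.1; 175 196 [28.1 49.4] 59.7; 176 196 [28.1 47.7] 59.2; 177 196 [28.2 46. ] 58.3; 178 196 [28.2 44.2] 57.8; 179 196 [28.1 42.4] 57.6; 181 196 [28.  38.7] 57.1; 182 196 [28.1 37. ] 56.4; 183 196 [28.2 35.3] 55.3; 184 196 [27.9 33.3] 56.1; 185 196 [28.2 31.7] 54.5; 186 196 [28.  29.8] 55.1; 187 196 [28. 28.] 54.6; 174 197 [27.8 52.5] 52.8; 175 197 [27.9 50.8] 52.2; 176 197 [28.2 49.2] 50.4; 177 197 [28.  47.3] 50.7; 178 197 [28.  45.5] 50.3; 179 197 [28.1 43.8] 49.6; 180 197 [28.8 42.6] 45.7; 182 197 [28.2 38.5] 47.7; 183 197 [27.5 36.2] 50.3; 184 197 [27.5 34.4] 49.6; 186 197 [27.6
[... 920 characters left out ...]
1 [28.4 45.8] 53.0; 300 181 [29.1 36.8] 58.9; 299 182 [28.8 48.4] 48.4; 300 182 [28.6 34.1] 58.0; 299 183 [28.3 45.2] 47.9; 300 183 [28.4 32.8] 56.2; 301 183 [30.2 30.1] 57.8; 299 184 [28.3 45.1] 45.1; 300 184 [28.3 32.1] 53.9; 301 184 [30.1 29.7] 55.3; 296 185 [19.8 36.7] 49.0; 297 185 [22.1 36.2] 49.1; 298 185 [24.2 35. ] 49.7; 299 185 [26.5 35.4] 49.1; 300 185 [28.2 31.8] 51.3; 301 185 [29.9 28.2] 53.6; 296 186 [19.1 32.2] 49.4; 297 186 [21.4 32.3] 49.1; 298 186 [23.6 31.7] 49.2; 299 186 [25.6 30. ] 50.1; 300 186 [28.3 31.9] 48.5; 301 186 [30.  28.9] 50.4; 297 187 [21.1 30.7] 47.4; 298 187 [23.1 28.8] 48.5; 300 187 [27.5 27.7] 48.7; 301 187 [29.9 28. ] 48.2; 
pin [ 0.5309 -0.314   0.0845]
```

View pics/end.png

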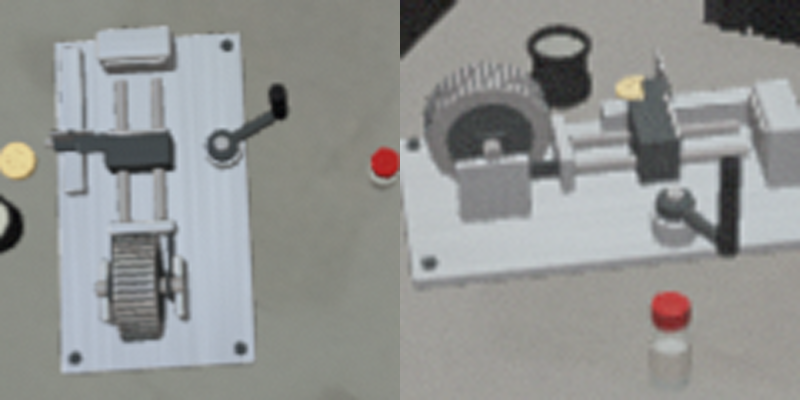

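In the final picture the lever is swung forward with its pin at crop (278,100), measured at (0.531, -0.314), which is the computed stop position. The jaw arm is in line with the rider at crop (60–170,148). The vial, puck and loupe are where they were, and the arm is clear.

```bash
python3 -c "
from cell import sign_off
print(sign_off())"
```

```text
the job is handed in; nothing more can be done
None
```

The job is handed in: the jaw's fin lines up with the gauge fin to within about 0.3 mm by the depth images, the lock lever is at its stop, and the arm is clear of everything, at about 25 s of the 51 s allowed.

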